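Set the stove stand for the percolator and click the igniter

TASK

Slide the moving bar of the stove stand along its rails until it lines up with the orange pointer, and let go of it. Then set the percolator down on the stand (lowered, not dropped) so that it stands upright, centred over the two bars, and finally press the red igniter button fully down and release it. Do not tip the percolator on the way, and leave all the other things on the bench where they are.

Things in the scene. Friction and masses are not known exactly. Their poses are not given: they have to be found in the camera images.
- stand: Aluminium stove stand fixed to the bench, 144 x 230 mm, turned up to 0.2 rad. Origin on the bench below the middle of the rails. Two rails run along its y at x = -65 and +65 mm, 14 mm wide, tops 40 mm up. Burner between them, head top 46 mm up. A grey control block (70 x 70 x 40 mm high) is centred at y = -210 mm.
- rest_bar: The stand's fixed support bar, 150 mm long along x, 14 mm wide, at the stand's y = -80 mm. Origin at the middle of its top face, 70 mm above the bench; axes as the stand's.
- carriage: The stand's moving support bar, 14 mm wide, parallel to the fixed bar, slides along the stand's y from 50 to 175 mm beyond the fixed bar (end stops). Origin mid top face, on the stand's centre line, 70 mm above the bench; axes as the stand's. About 4 N friction; stays where left. Black grip tab at its x = -105 mm: 34 mm in x, 18 mm thick in y, 52 to 102 mm above the bench.
- tab_top (a point): Middle of the top face of the black grip tab, 102 mm above the bench (x = -105 mm, z = +32 mm in the carriage's frame).
- pointer: Orange pointer block beside the +x rail, 14 mm wide in y, top 70 mm up, centred at x = +95 mm, preset 62 to 95 mm in y beyond the fixed bar; not to be moved. Its origin is laid out like the carriage's (on the stand's centre line, 70 mm up), so the bar is lined up when both origins have the same y in the stand and the bar's end faces the pointer edge to edge.
- igniter (a joint): Red spring push button on the control block: 0 released, 0.008 (m) fully down, which takes 6 N; springs back.
- igniter_top (a point): Middle of the button's top face, 34 mm across, pressed straight down. Located at the stand's x = 0, y = -210 mm, 64 mm above the bench when released; the point moves down with the button.
- percolator: Stainless percolator, loose, 0.4 to 0.8 kg, flat base 116 mm across, body tapering to 96 mm, lid top 150 mm up. Origin at the base centre, z up. On the lid (fixed) an upright round black knob, 34 mm diameter, 160 to 190 mm above the base. Side handle on its -x side, to 106 mm from the axis, 42 to 133 mm up; spout on +x, to 83 mm.
- lid_knob (a point): Centre of the lid knob, on the percolator's axis, 175 mm above its base.
- measuring_cup: Clear glass measuring cup with a handle, 86 mm across, 105 mm tall, origin under its centre; a bystander. The percolator and this cup swap places from run to run.
- whisk: Black nylon whisk, 250 mm long, lying on the bench, origin under its middle; a bystander.
- caddy: Blue plastic utensil caddy, 110 x 110 x 140 mm with utensils up to 245 mm, origin under its centre; a bystander.
- mug: Blue ceramic mug, 80 mm across, 90 mm tall, origin under its centre; a bystander.
- coffee_tin: Coffee tin with green label, 90 mm across, 130 mm tall, origin under its centre; a bystander.
Mind the look-alikes: they are no part of the job. There is more than one size of the percolator; the job needs the smaller.

How it is judged:
By the outcome, as a careful person would: the job done as asked, in the order asked, and still so for the second after the job is handed in, with the robot touching nothing.
It also fails if it takes over 72 s, if anything falls off the work surface, if the arm or the gripper's body presses on something with over 40 N, if the wrist force passes 120 N, or if a joint passes its speed limit or range.

ROBOT

A 6-joint arm with a two-finger parallel gripper is mounted at the origin on the work surface. World frame = base frame: x ahead of the robot, y to its left, z up, the work surface at z = 0. Lengths are in m, angles in rad, forces in N, time in s.
With the tool pointing down it reaches from about 0.325 to 0.875 m from the base axis. Payload 4.4 kg.
Tool frame: the origin (TCP) lies on the centre line of the jaws, within the pads' length; the fingertips stand 25 mm ahead of it and the grasp point (between the pads) lies 6 mm ahead of it (r.tip_extent is the distance from the TCP to the fingertips, in m); z points along the fingers, y is the line along which they close (so a half turn about z gives the same grasp; the last joint's range is limited). The gripper opens to 85 mm and grips with 20 to 120 N. Pads are 22 mm wide; open, the fingers measure 114 mm over their backs; the gripper's body (76 mm by 85 mm) begins 54 mm behind the grasp point. The pads swing forward as they close: fully open they stand 13 mm farther back than shut.
Start: joints at [-1.46, 0.207, 1.542, -0, 1.393, -0.15], TCP at [0.148, -0.556, 0.223] pointing down, gripper open.
Joint ranges: [-2.73, 2.73], [-0.86, 2.22], [0.23, 2.46], [-1.11, 4.25], [0.08, 2.63], [-2.82, 2.82]. Speed limits (rad/s): [2.79, 2.79, 3.14, 3.14, 3.14, 3.14].

INTERFACE

Orientations are given as a unit quaternion [w, x, y, z].
In Python, from plant import r gives the robot as it stands.
- The arm moves only by the tool carry_out, never from a script. Its argument "targets" is a list of rows, each an object of numbers: "dx", "dy", "dz": the shift along the tool's x, y, z in m; "yaw": the turn about the tool's z in rad. A call has 1 to 8 rows; each row shifts and turns the commanded pose from where the row before left it, along the tool's axes as they then stand; what a row does not reach is not made up. A row lasts 1/10 s, in which the tool goes at most 50 mm and 8.59 degrees, less where a joint would pass 70% of its speed; a pose out of reach is approached as far as the arm can. A call is refused whole if a number of a shift passes 0.05 or a number of a turn 0.15, either way. A call with a gripper value outside its range is refused whole. "jaw" is the finger opening in m, from 0 to 0.0854, set as the call begins (left out, the last holds). The fingers move at their own pace and stop on an object; the grip force is fixed at half the most. Time passes only in rows, so rows that do not move let the fingers close. It gives the time, the measured TCP pose, the force, the opening and the grip force at its end, in the units of the state.
- r.state(): the state, without advancing time (a new reading comes with each control period).
- r.read_camera(name): name is "side" or "top"; returns a dict with "color" (384x512x3 uint8, red, green, blue), "depth" (384x512 float32, m along the optical axis (not along the pixel's ray), 0 where there is no reading), "K" (3x3 intrinsics, pixels), "rvec" (rotation vector, rad) and "tvec" (3), from world to camera coordinates, as OpenCV has them. Camera axes: x right, y down, z forward; pixel columns grow to the right and rows downward; lengths in m; the calibration is good to about 2 mm. A picture is of the moment at which its call begins.
- r.job_done(): hands the job in; it is judged then, once.
Trained networks look in a picture, given as the dict that the camera call returned (one of the last four; its "shot" number tells which), for a name from the list of things; names that differ only in an ending like _2 or _b are one class to them, and where a whole thing is asked for, a point or a joint stands for the part that bears it (a point fixed in the world has none). Each returns a list of dicts, best first, with "confidence" (0 to 1); they miss things now and then, are a little off and sometimes report something else, mostly with a low value. They report only what shows in the picture. A call takes as long as a camera call. They do not tell look-alikes from the thing itself.
- r.masks_of(picture, label): "pixels" (384x512 bool, what is visible of it) and "centre" ([column, row] in pixels, amid what is visible of it).
The state is a dict: "time_s": time; "joints": joint angles; "dq": joint speeds; "joint_efforts": joint torques, N m; "eef_pos": TCP position; "eef_rot": TCP orientation; "force": force on the tool from outside, world axes, zero at the start; "torque": the same for the moment, N m; "opening": finger opening in m; "finger_force": force on a finger pad.
Only numpy, scipy, OpenCV 4.12 (cv2) and the standard library are available. Lean on these libraries where they do the work, as an engineer would, in place of code of your own. Each camera call takes 0.05 s, during which the arm holds its last target. There are 200 camera calls.

## Working session

There is one attempt and no reset: what is moved stays moved. The work goes in short steps, Python scripts to look and compute and a tool call to move; the robot and the scene stay as the last step left them, time stands still between calls to the robot, and variables do not carry over. Pictures are saved under pics/ and viewed, at most 10 in all, crops included, and the job is handed in when it is done.

Besides the shell and the picture viewer there is one more tool, called as name(argument=value, ...) on one line, values as JSON. carry_out: Moves the arm, as the interface text tells. Its arguments: {"type":"object","properties":{"targets":{"type":"array"},"jaw":{"type":"number"}},"required":["targets"]}

```bash
mkdir -p pics; ls; cat > h.py <<'E'
import numpy as np, cv2
from plant import r
def cloud(p):
    K=p["K"];R=cv2.Rodrigues(np.array(p["rvec"]))[0];t=np.array(p["tvec"]).ravel()
    v,u=np.mgrid[:384,:512];z=p["depth"]
    c=np.stack([(u-K[0][2])/K[0][0]*z,(v-K[1][2])/K[1][1]*z,z],-1)
    w=(c-t)@R; w[z==0]=np.nan
    return w
def save(p,n): cv2.imwrite(f"pics/{n}.png",p["color"][...,::-1])
def proj(p,X): return cv2.projectPoints(np.array(X,float).reshape(-1,3),np.array(p["rvec"],float),np.array(p["tvec"],float),np.array(p["K"],float),None)[0][:,0]
E
python3 - <<'E'
from h import *
np.set_printoptions(precision=3,suppress=True)
a=r.read_camera("top");b=r.read_camera("side")
cv2.imwrite("pics/a.png",cv2.resize(np.vstack([a["color"],b["color"]])[...,::-1],None,fx=.78,fy=.78))
save(a,"top0");save(b,"side0")
for n,p in (("top",a),("side",b)):
    R=cv2.Rodrigues(np.array(p["rvec"]))[0];print(n,"cam at",-R.T@np.array(p["tvec"]).ravel(),p["K"][0][0])
    w=cloud(p)
    for l in ["stand","rest_bar","carriage","tab_top","pointer","igniter_top","percolator","lid_knob","measuring_cup","whisk","caddy","mug","coffee_tin"]:
        for d in r.masks_of(p,l)[:3]:
            m=d["pixels"];q=w[m];q=q[~np.isnan(q[:,0])]
            print(l,round(d["confidence"],2),np.array(d["centre"]),m.sum(),np.nanmedian(q,0),q.max(0) if len(q) else 0,q.min(0) if len(q) else 0)
E
```

```text
pics
top cam at [0.424 0.088 1.489] 419.8062181661007
stand 0.59 [240.2 177.9] 2084 [0.57  0.096 0.043] [0.674 0.262 0.109] [ 0.441 -0.096 -0.006]
rest_bar 0.55 [248.8 174.3] 167 [0.573 0.068 0.069] [0.639 0.078 0.079] [0.503 0.058 0.003]
carriage 0.92 [203.4 188.7] 358 [0.526 0.231 0.069] [0.646 0.251 0.109] [ 0.438  0.215 -0.005]
carriage 0.2 [274.3 220.2] 332 [ 0.422 -0.01   0.02 ] [0.513 0.008 0.046] [ 0.27  -0.049 -0.005]
tab_top 0.87 [200.2 187.9] 349 [0.535 0.231 0.069] [0.646 0.256 0.109] [ 0.438  0.215 -0.005]
pointer 0.53 [230.7 153.8] 52 [0.65  0.14  0.064] [0.674 0.148 0.075] [0.633 0.134 0.002]
igniter_top 0.39 [287.2 171.1] 66 [ 0.578 -0.062  0.063] [ 0.592 -0.047  0.074] [ 0.562 -0.076  0.059]
percolator 0.92 [386.8 277.3] 2649 [ 0.227 -0.363  0.187] [ 0.325 -0.305  0.254] [ 0.047 -0.521 -0.007]
percolator 0.81 [337.9 155.7] 1206 [ 0.632 -0.225  0.145] [ 0.72  -0.181  0.197] [ 0.542 -0.285 -0.007]
percolator 0.36 [228.  154.3] 57 [0.65  0.141 0.064] [0.674 0.15  0.075] [ 0.633  0.134 -0.001]
lid_knob 0.89 [340.7 156.4] 1281 [ 0.632 -0.226  0.144] [ 0.727 -0.181  0.197]
[... 2290 characters left out ...]
[0.51  0.017 0.029] [ 0.377 -0.04  -0.005]
whisk 0.39 [327.7 149.6] 746 [ 0.432 -0.31   0.07 ] [ 0.482 -0.257  0.107] [ 0.398 -0.409 -0.003]
caddy 0.56 [141.3 283. ] 3733 [0.559 0.518 0.105] [0.782 0.569 0.244] [ 0.522  0.333 -0.004]
caddy 0.32 [228.4 230.2] 636 [0.506 0.241 0.066] [0.674 0.258 0.106] [ 0.438  0.143 -0.004]
mug 0.59 [156.2 235.2] 1011 [0.685 0.34  0.058] [0.815 0.496 0.241] [ 0.551  0.232 -0.006]
mug 0.34 [226.  233.1] 677 [0.506 0.241 0.066] [0.674 0.258 0.106] [ 0.438  0.188 -0.004]
coffee_tin 0.67 [241.1 195.7] 433 [0.569 0.075 0.059] [0.682 0.088 0.074] [ 0.494 -0.011 -0.006]
coffee_tin 0.31 [153.9 235.4] 990 [0.684 0.34  0.059] [0.811 0.45  0.138] [ 0.595  0.232 -0.005]
```

View pics/top0.png

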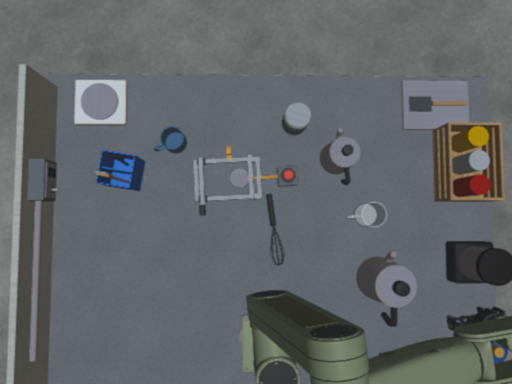

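View pics/side0.png

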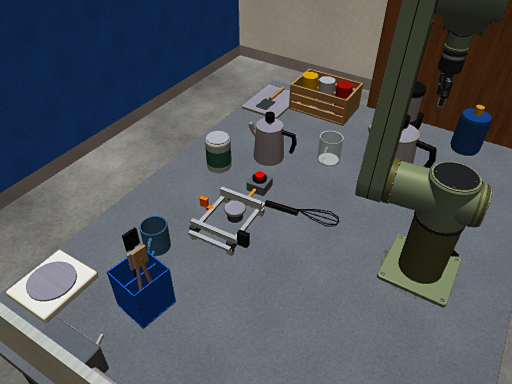

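The top view shows the small percolator at about (343,153), the large look-alike at (395,285), the carriage at column ~199 with its tab at (202,210), the pointer at (229,153) and the igniter at (288,175). Next: precise fits.

```bash
cat > fit.py <<'E'
from h import *
from scipy.optimize import least_squares
np.set_printoptions(precision=4,suppress=True)
def pts(p):
    w=cloud(p);return w,p["color"].astype(int)
def box(w,lo,hi): return np.all((w>lo)&(w<hi),-1)
def stand(views):
    out={}
    for n,p in views.items():
        w,c=pts(p);R_,G,B=c[...,0],c[...,1],c[...,2]
        reg=box(w,[.42,-.11,.0],[.70,.28,.12])
        red=(R_>120)&(G<70)&(B<70)&reg&(w[...,2]>.055)
        org=(R_>150)&(G>60)&(B<80)&(G<150)&reg&(w[...,0]>.61)&(w[...,2]>.062)
        blk=(c.max(-1)<50)&reg&(w[...,2]>.094)&(w[...,1]>.08)
        grey=(c.min(-1)>70)&reg&(w[...,2]>.062)&(w[...,2]<.076)&(w[...,1]>.03)
        g=w[grey]
        # split the two bars by y
        lab=cv2.kmeans(g[:,1].astype(np.float32),2,None,(3,50,1e-4),5,cv2.KMEANS_PP_CENTERS)[1].ravel()
        bars=sorted([g[lab==k] for k in (0,1)],key=lambda q:q[:,1].mean())
        o={}
        for nm,q in zip(("rest","carr"),bars):
            k=np.polyfit(q[:,0],q[:,1],1);s=q[:,1]-np.polyval(k,q[:,0])
            q=q[abs(s)<.012];k=np.polyfit(q[:,0],q[:,1],1)
            o[nm]=(len(q),(q.min(0)+q.max(0))/2,q.mean(0),q.min(0),q.max(0),"yaw",np.arctan(k[0]))
        for nm,m in (("red",red),("org",org),("blk",blk)):
            q=w[m];o[nm]=(len(q),)+((q.mean(0),q.min(0),q.max(0)) if len(q) else ())
        m=box(w,[.52,-.32,.157],[.74,-.12,.23]);q=w[m]
        o["knob"]=(len(q),q.mean(0),q.min(0),q.max(0)) if len(q) else 0
        print(n)
        for k,v in o.items(): print("  ",k,*v)
if __name__=="__main__":
    stand({k:r.read_camera(k) for k in ("top","side")})
    print(r.state()["eef_pos"],r.state()["eef_rot"],r.tip_extent)
E
python3 fit.py
```

```text
top
   rest 165 [0.5698 0.0666 0.0687] [0.5666 0.0666 0.0692] [0.4959 0.058  0.0623] [0.6437 0.0753 0.0752] yaw 0.07224997024033303
   carr 201 [0.5368 0.2309 0.0695] [0.5525 0.233  0.0695] [0.4383 0.2198 0.063 ] [0.6352 0.242  0.0759] yaw 0.05376978391989341
   red 27 [ 0.5756 -0.0634  0.0631] [ 0.5615 -0.0792  0.0556] [ 0.5927 -0.0476  0.0702]
   org 24 [0.6599 0.1427 0.0695] [0.6487 0.1366 0.0642] [0.6741 0.147  0.0741]
   blk 0
   knob 111 [ 0.6417 -0.2361  0.1857] [ 0.6141 -0.2543  0.1577] [ 0.6581 -0.203   0.1971]
side
   rest 140 [0.571  0.0723 0.0682] [0.5692 0.0717 0.0685] [0.4974 0.0601 0.0633] [0.6446 0.0844 0.0731] yaw 0.05438357704388147
   carr 191 [0.5536 0.2388 0.0679] [0.5526 0.2386 0.0684] [0.4731 0.227  0.062 ] [0.6341 0.2506 0.0738] yaw 0.05032404249160337
   red 50 [ 0.5841 -0.0402  0.063 ] [ 0.5618 -0.071   0.0583] [0.668  0.1569 0.069 ]
   org 23 [0.6616 0.1473 0.0687] [0.6491 0.1404 0.0639] [0.6731 0.1552 0.0744]
   blk 68 [0.4547 0.2349 0.0998] [0.4386 0.2233 0.0948] [0.4736 0.2434 0.1037]
   knob 98 [ 0.6398 -0.2271  0.179 ] [ 0.6249 -0.2475  0.1589] [ 0.66   -0.2135  0.1944]
[ 0.1483 -0.5556  0.2229] [0.     0.9915 0.13   0.    ] 0.025
```

carry_out(targets=[{"dz": -0.045,"yaw": 0.103},{"dz": -0.045,"yaw": 0.103},{"dx": 0.034,"dy": -0.031,"dz": -0.01},{"dx": 0.034,"dy": -0.031},{"dx": 0.034,"dy": -0.031},{"dx": 0.034,"dy": -0.031},{"dx": 0.034,"dy": -0.031},{"dx": 0.034,"dy": -0.031}], jaw=0.0854)

```text
$.targets[0]: bad value
```

```bash
cat > m.py <<'E'
# sub-pixel: ray/plane intersection of colour masks' pixels at known face height; yaw-aware stand coordinates
from h import *
np.set_printoptions(precision=4,suppress=True)
def plane(p,m,z):
    R=cv2.Rodrigues(np.array(p["rvec"]))[0];t=np.array(p["tvec"]).ravel();C=-R.T@t
    v,u=np.nonzero(m);d=np.stack([(u-p["K"][0][2])/p["K"][0][0],(v-p["K"][1][2])/p["K"][1][1],np.ones(len(u))],-1)@R
    return C+d*((z-C[2])/d[:,2])[:,None]
yaw=.055;o=np.array([.570,.068])
def S(q): d=q[:,:2]-o;c,s=np.cos(yaw),np.sin(yaw);return np.stack([c*d[:,0]+s*d[:,1],-s*d[:,0]+c*d[:,1]],-1)
def views():
    V={k:r.read_camera(k) for k in ("top","side")}
    for n,p in V.items():
        w=cloud(p);c=p["color"].astype(int);q7=plane(p,np.ones((384,512),bool),.07).reshape(384,512,3)
        s7=S(q7.reshape(-1,3)).reshape(384,512,2)
        # brightness profile along stand y between rails (excluding burner) in x bands, on plane z=.07
        g=c.mean(-1)
        sat=c.max(-1)-c.min(-1)
        zz=w[...,2]
        for nm,xb in (("bars-",(-.055,-.03)),("bars+",(.03,.055))):
            m=(s7[...,0]>xb[0])&(s7[...,0]<xb[1])&(zz>.0655)&(zz<.08)&(s7[...,1]<.21)&(s7[...,1]>-.03)
            y=s7[m][:,1];a,b=y[y<.03],y[y>.03]
            print(n,nm,"rest y %.4f n%d  carr y %.4f n%d"%(a.mean() if len(a) else 0,len(a),b.mean() if len(b) else 0,len(b)), "spread %.4f %.4f"%(np.ptp(a) if len(a) else 0,np.ptp(b) if len(b) else 0))
        org=(c[...,0]>140)&(c[...,1]>50)&(c[...,1]<160)&(c[...,2]<90)&(s7[...,0]>.07)&(s7[...,0]<.13)&(s7[...,1]>.02)&(s7[...,1]<.13)&(zz>.0645)
        print(n,"pointer",S(plane(p,org,.07)).mean(0),S(plane(p,org,.07)).min(0),S(plane(p,org,.07)).max(0),org.sum())
        red=(c[...,0]>110)&(c[...,1]<80)&(c[...,2]<80)&(zz>.0595)&(s7[...,1]<-.05)&(abs(s7[...,0])<.05)&(s7[...,1]>-.2)
        print(n,"igniter",plane(p,red,.064).mean(0),S(plane(p,red,.064)).mean(0))
        kn=(c.max(-1)<70)&(zz>.16)&(zz<.21)&(np.hypot(w[...,0]-.638,w[...,1]+.232)<.04)
        kt=kn&(zz>.186)
        print(n,"knob cloud",w[kn].mean(0),"top",plane(p,kt,.19).mean(0),w[kt].mean(0),kt.sum(),"fullspan",(plane(p,kn,.175).min(0)+plane(p,kn,.175).max(0))/2)
    return V
if __name__=="__main__":
    views()
E
python3 m.py
```

```text
top bars- rest y -0.0025 n30  carr y 0.1671 n27 spread 0.0137 0.0112
top bars+ rest y -0.0009 n28  carr y 0.1668 n24 spread 0.0138 0.0111
top pointer [0.0942 0.0687] [0.0828 0.0631] [0.1072 0.0743] 29
top igniter [ 0.576  -0.0644  0.064 ] [-0.0013 -0.1325]
top knob cloud [ 0.6418 -0.2345  0.1874] top [ 0.6418 -0.2354  0.19  ] [ 0.6418 -0.2355  0.1896] 60 fullspan [ 0.6437 -0.238   0.175 ]
side bars- rest y 0.0058 n25  carr y 0.1739 n36 spread 0.0170 0.0186
side bars+ rest y 0.0070 n25  carr y 0.1730 n32 spread 0.0163 0.0156
side pointer [0.0953 0.0755] [0.0839 0.0686] [0.1059 0.082 ] 22
side igniter [ 0.5762 -0.0561  0.064 ] [-0.0007 -0.1242]
side knob cloud [ 0.64   -0.2266  0.1793] top [ 0.641 -0.229  0.19 ] [ 0.6424 -0.2315  0.1883] 33 fullspan [ 0.6442 -0.2329  0.175 ]
```

carry_out(targets=[{"dx": 0.0,"dy": 0.0,"dz": -0.045,"yaw": 0.103},{"dx": 0.0,"dy": 0.0,"dz": -0.045,"yaw": 0.103},{"dx": 0.034,"dy": -0.031,"dz": -0.01,"yaw": 0.0},{"dx": 0.034,"dy": -0.031,"dz": 0.0,"yaw": 0.0},{"dx": 0.034,"dy": -0.031,"dz": 0.0,"yaw": 0.0},{"dx": 0.034,"dy": -0.031,"dz": 0.0,"yaw": 0.0},{"dx": 0.034,"dy": -0.031,"dz": 0.0,"yaw": 0.0},{"dx": 0.034,"dy": -0.031,"dz": 0.0,"yaw": 0.0}], jaw=0.0854)

```text
time_s: 2.4
eef_pos: [0.3428, -0.3572, 0.3231]
eef_rot: [0.0, 1.0, 0.027, 0.0]
force: [0.4, -0.6, -0.1]
opening: 0.085
finger_force: 0.0
```

carry_out(targets=[{"dx": 0.016,"dy": -0.044,"dz": 0.0,"yaw": 0.0},{"dx": 0.016,"dy": -0.044,"dz": 0.0,"yaw": 0.0},{"dx": 0.016,"dy": -0.044,"dz": 0.0,"yaw": 0.0},{"dx": 0.016,"dy": -0.044,"dz": 0.0,"yaw": 0.0},{"dx": 0.016,"dy": -0.044,"dz": 0.0,"yaw": 0.0},{"dx": 0.016,"dy": -0.044,"dz": 0.0,"yaw": 0.0},{"dx": 0.016,"dy": -0.044,"dz": 0.0,"yaw": 0.0},{"dx": 0.016,"dy": -0.044,"dz": 0.0,"yaw": 0.0}])

```text
time_s: 3.2
eef_pos: [0.4505, 0.0017, 0.3233]
eef_rot: [0.0, 1.0, 0.027, 0.001]
force: [1.3, -1.1, -0.2]
opening: 0.0856
finger_force: 0.0
```

carry_out(targets=[{"dx": 0.005,"dy": -0.045,"dz": 0.02,"yaw": 0.0},{"dx": 0.005,"dy": -0.045,"dz": 0.02,"yaw": 0.0},{"dx": 0.005,"dy": -0.045,"dz": 0.02,"yaw": 0.0},{"dx": 0.003,"dy": -0.045,"dz": 0.02,"yaw": 0.0},{"dx": 0.0,"dy": -0.045,"dz": 0.02,"yaw": 0.0},{"dx": 0.0,"dy": 0.0,"dz": 0.0,"yaw": 0.0}])

```text
time_s: 3.8
eef_pos: [0.4527, 0.2295, 0.2194]
eef_rot: [-0.0, 1.0, 0.031, -0.003]
force: [-0.5, -0.5, 0.3]
opening: 0.0854
finger_force: 0.0
```

```bash
cat > v.py <<'E'
import sys
from h import *
np.set_printoptions(precision=4,suppress=True)
# compare gripper tip position seen vs told: outline both views near tcp
p=[r.read_camera(k) for k in ("top","side")];s=r.state();e=np.array(s["eef_pos"]);print(e,s["eef_rot"])
im=[]
for q in p:
    c=proj(q,[e])[0];x=int(np.clip(c[0]-50,0,411));y=int(np.clip(c[1]-40,0,283))
    im.append(cv2.resize(q["color"][y:y+100,x:x+100],(400,400),interpolation=cv2.INTER_CUBIC));print("crop",x,y,"tcp px",c,"tip",proj(q,[e-[0,0,.025]])[0])
cv2.imwrite(f"pics/{sys.argv[1]}.png",np.hstack(im)[...,::-1])
E
python3 v.py g1
```

```text
[0.4552 0.2261 0.2221] [ 0.0005  0.9996  0.0288 -0.0008]
crop 148 168 tcp px [198.1874 208.8679] tip [199.0791 209.0676]
crop 193 159 tcp px [243.9106 199.6893] tip [243.9888 206.5816]
```

View pics/g1.png

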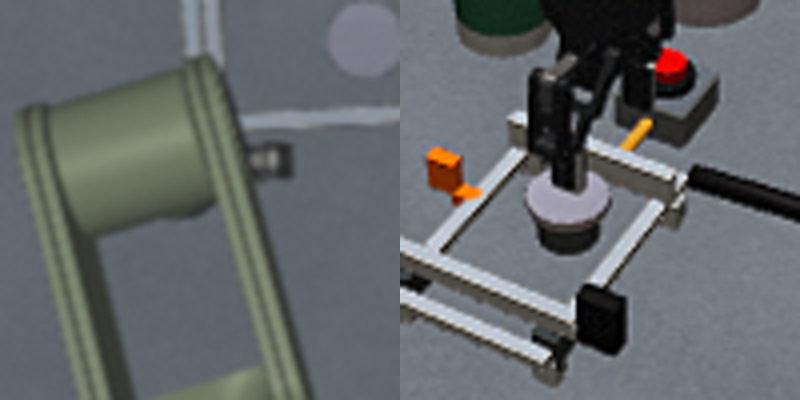

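carry_out(targets=[{"dx": 0.0,"dy": -0.004,"dz": 0.04,"yaw": 0.0},{"dx": 0.0,"dy": 0.0,"dz": 0.04,"yaw": 0.0},{"dx": 0.0,"dy": 0.0,"dz": 0.035,"yaw": 0.0},{"dx": 0.0,"dy": 0.0,"dz": 0.022,"yaw": 0.0},{"dx": 0.0,"dy": 0.0,"dz": 0.0,"yaw": 0.0}])

```text
time_s: 4.4
eef_pos: [0.4536, 0.2271, 0.0833]
eef_rot: [0.001, 1.0, 0.026, -0.003]
force: [-0.1, -0.1, 0.4]
opening: 0.0853
finger_force: 0.0
```

carry_out(targets=[{"dx": 0.0,"dy": 0.0,"dz": 0.0,"yaw": 0.0},{"dx": 0.0,"dy": 0.0,"dz": 0.0,"yaw": 0.0},{"dx": 0.0,"dy": 0.0,"dz": 0.0,"yaw": 0.0},{"dx": 0.0,"dy": 0.0,"dz": 0.0,"yaw": 0.0},{"dx": 0.0,"dy": 0.0,"dz": 0.0,"yaw": 0.0},{"dx": 0.0,"dy": 0.0,"dz": 0.0,"yaw": 0.0},{"dx": 0.0,"dy": 0.0,"dz": 0.0,"yaw": 0.0},{"dx": 0.0,"dy": 0.0,"dz": 0.0,"yaw": 0.0}], jaw=0.0)

```text
time_s: 5.2
eef_pos: [0.4566, 0.2299, 0.0873]
eef_rot: [-0.0, 1.0, 0.028, 0.001]
force: [-1.5, -0.8, 5.9]
opening: 0.016
finger_force: 59.1
```

```bash
python3 m.py; python3 -c "
from plant import r;s=r.state();print(s['eef_pos'],s['eef_rot'],s['opening'],s['finger_force'])"
```

```text
top bars- rest y -0.0028 n30  carr y 0.1713 n1 spread 0.0114 0.0000
top bars+ rest y -0.0007 n25  carr y 0.1654 n28 spread 0.0136 0.0143
top pointer [0.0941 0.0683] [0.0828 0.0631] [0.1072 0.0743] 28
top igniter [ 0.5774 -0.0628  0.064 ] [ 0.0002 -0.131 ]
top knob cloud [ 0.6417 -0.2345  0.1878] top [ 0.6429 -0.2359  0.19  ] [ 0.6428 -0.2358  0.1903] 65 fullspan [ 0.6437 -0.238   0.175 ]
side bars- rest y 0.0000 n0  carr y 0.1719 n33 spread 0.0000 0.0167
side bars+ rest y 0.0083 n8  carr y 0.1723 n31 spread 0.0131 0.0167
side pointer [0.0944 0.0755] [0.0815 0.0686] [0.1059 0.082 ] 24
side igniter [ 0.5759 -0.0573  0.064 ] [-0.001  -0.1254]
[0.4565315 0.2299347 0.0872769] [-3.12712960e-04  9.99618756e-01  2.75916908e-02  9.71440655e-04] 0.015502920126449266 59.129823446273804m.py:29: RuntimeWarning: Mean of empty slice.
  print(n,"knob cloud",w[kn].mean(0),"top",plane(p,kt,.19).mean(0),w[kt].mean(0),kt.sum(),"fullspan",(plane(p,kn,.175).min(0)+plane(p,kn,.175).max(0))/2)
  ret = um.true_divide(
Traceback (most recent call last):
  File "m.py", line 32, in <module>
    views()
    ~~~~~^^
  File "m.py", line 29, in views
    print(n,"knob cloud",w[kn].mean(0),"top",plane(p,kt,.19).mean(0),w[kt].mean(0),kt.sum(),"fullspan",(plane(p,kn,.175).min(0)+plane(p,kn,.175).max(0))/2)
                                                                                                        ~~~~~~~~~~~~~~~~~~~~^^^
ValueError: zero-size array to reduction operation minimum which has no identity
```

carry_out(targets=[{"dx": 0.0,"dy": 0.012,"dz": 0.0,"yaw": 0.0},{"dx": 0.0,"dy": 0.018,"dz": 0.0,"yaw": 0.0},{"dx": 0.0,"dy": 0.02,"dz": 0.0,"yaw": 0.0},{"dx": 0.0,"dy": 0.02,"dz": 0.0,"yaw": 0.0},{"dx": 0.0,"dy": 0.018,"dz": 0.0,"yaw": 0.0},{"dx": 0.0,"dy": 0.009,"dz": 0.0,"yaw": 0.0},{"dx": 0.0,"dy": 0.0,"dz": 0.0,"yaw": 0.0},{"dx": 0.0,"dy": 0.0,"dz": 0.0,"yaw": 0.0}])

```text
time_s: 6.1
eef_pos: [0.4621, 0.132, 0.0873]
eef_rot: [0.0, 1.0, 0.027, 0.001]
force: [-0.9, -2.3, 6.0]
opening: 0.0158
finger_force: 59.3
```

```bash
python3 m.py 2>/dev/null; python3 - <<'E'
from h import *
s=r.state();print(s['eef_pos'],s['eef_rot'],s['force'])
im=[]
for k,o in (("top",(210,135)),("side",(185,180))):
    q=r.read_camera(k);im.append(cv2.resize(q["color"][o[1]:o[1]+50,o[0]:o[0]+50],(400,400),interpolation=cv2.INTER_CUBIC))
cv2.imwrite("pics/g2.png",np.hstack(im)[...,::-1])
E
```

```text
top bars- rest y -0.0027 n28  carr y 0.0665 n14 spread 0.0114 0.0135
top bars+ rest y -0.0006 n29  carr y 0.0678 n28 spread 0.0138 0.0136
top pointer [0.0938 0.0685] [0.0828 0.0631] [0.1072 0.0743] 28
top igniter [ 0.5763 -0.0638  0.064 ] [-0.0009 -0.1319]
top knob cloud [ 0.6421 -0.2348  0.1868] top [ 0.643  -0.2362  0.19  ] [ 0.6431 -0.2362  0.1898] 55 fullspan [ 0.6437 -0.238   0.175 ]
side bars- rest y 0.0054 n1  carr y 0.0743 n31 spread 0.0000 0.0167
side bars+ rest y 0.0059 n23  carr y 0.0747 n29 spread 0.0147 0.0178
side pointer [0.0944 0.0755] [0.0815 0.0686] [0.1059 0.082 ] 24
side igniter [nan nan nan] [nan nan]
[0.46207472 0.13200674 0.08724072] [6.70155074e-04 9.99618358e-01 2.75966785e-02 1.05514703e-03] [-1.2532287  -1.95119865  5.82418386]
```

View pics/g2.png

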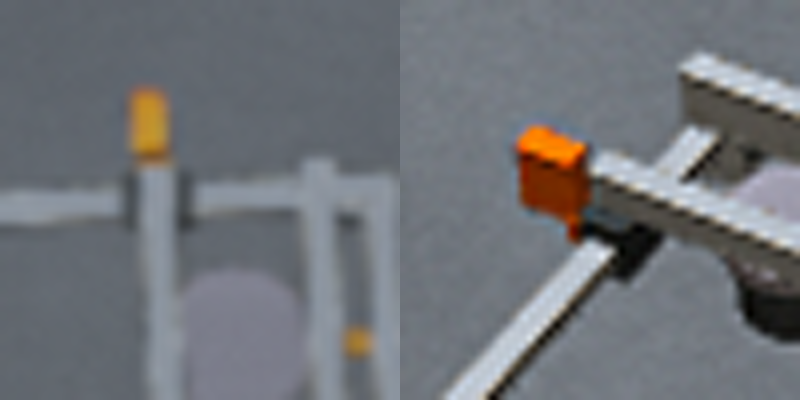

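```bash
cat > rect.py <<'E'
from h import *
np.set_printoptions(precision=1,suppress=True)
from m import yaw,o
def rect(p,x0=-.12,x1=.13,y0=-.03,y1=.12,s=.0005):
    xs=np.arange(x0,x1,s);ys=np.arange(y0,y1,s);X,Y=np.meshgrid(xs,ys)
    c,n=np.cos(yaw),np.sin(yaw)
    W=np.stack([o[0]+c*X-n*Y,o[1]+n*X+c*Y,np.full_like(X,.07)],-1)
    uv=proj(p,W).astype(np.float32).reshape(*X.shape,2)
    return cv2.remap(p["color"],uv[...,0],uv[...,1],cv2.INTER_CUBIC),xs,ys
if __name__=="__main__":
    im=[]
    for k in ("top","side"):
        ims=[]
        for _ in range(3):
            I,xs,ys=rect(r.read_camera(k));ims.append(I.astype(float))
        I=np.mean(ims,0);im.append(cv2.resize(I,None,fx=1.5,fy=1.5)); 
        O=I[...,0]-I[...,2]   # orange
        G=I.mean(-1)
        m=(xs>.088)&(xs<.102);pr=O[:,m].mean(1);h=(pr[ys>.03].max()+np.median(pr))/2
        q=np.nonzero((pr>h)&(ys>.03))[0];print(k,"pointer edges mm",ys[q[0]]*1e3,ys[q[-1]]*1e3)
        for xb in np.arange(-.06,.07,.01):
            m=(xs>xb-.004)&(xs<xb+.004);pr=cv2.GaussianBlur(G[:,m].mean(1),(1,5),0).ravel();d=np.gradient(pr)
            row=[]
            for a,b in ((-.02,.02),(.05,.095)):
                w=(ys>a)&(ys<b);i=np.where(w)[0];row+=[ys[i[d[i].argmax()]]*1e3,ys[i[d[i].argmin()]]*1e3]
            print("%.2f"%xb,np.array(row))
    cv2.imwrite("pics/g3.png",np.vstack(im)[...,::-1].clip(0,255))
E
python3 rect.py
```

```text
top pointer edges mm 63.000000000000085 76.5000000000001
-0.06 [-6.5  4.  69.5 66. ]
-0.05 [-8.   6.  82.5 58. ]
-0.04 [-8.   6.  63.5 73.5]
-0.03 [-8.   5.5 62.5 76. ]
-0.02 [ -6.  -19.5  62.   76. ]
-0.01 [ -6.5 -19.5  61.5  75.5]
0.00 [ -7.  -20.   60.5  75. ]
0.01 [ -7.5 -20.   61.   74.5]
0.02 [-8.   6.  63.5 74. ]
0.03 [-8.   5.5 63.  73.5]
0.04 [ -6.  -19.   62.5  76.5]
0.05 [-6.5  8.  61.5 76. ]
0.06 [ 1.5  6.5 61.  75.5]
side pointer edges mm 68.50000000000009 83.5000000000001
-0.06 [ 7. 12. 66. 80.]
-0.05 [ 5.  18.  66.5 79.5]
-0.04 [11. 17. 85. 80.]
-0.03 [-1.5  9.5 66.5 80. ]
-0.02 [-2.  11.5 93.5 80. ]
-0.01 [-1.5 12.  66.  80. ]
0.00 [-2.5 11.5 67.  80. ]
0.01 [-2.  11.5 94.5 80. ]
0.02 [-2. 12. 67. 80.]
0.03 [-1.5 11.5 66.5 80. ]
0.04 [-2.  11.5 68.  80. ]
0.05 [-1.5 12.  67.5 80. ]
0.06 [-1.5 11.5 67.  80. ][ WARN:0@1.848] global loadsave.cpp:1063 imwrite_ Unsupported depth image for selected encoder is fallbacked to CV_8U.
```

View pics/g3.png

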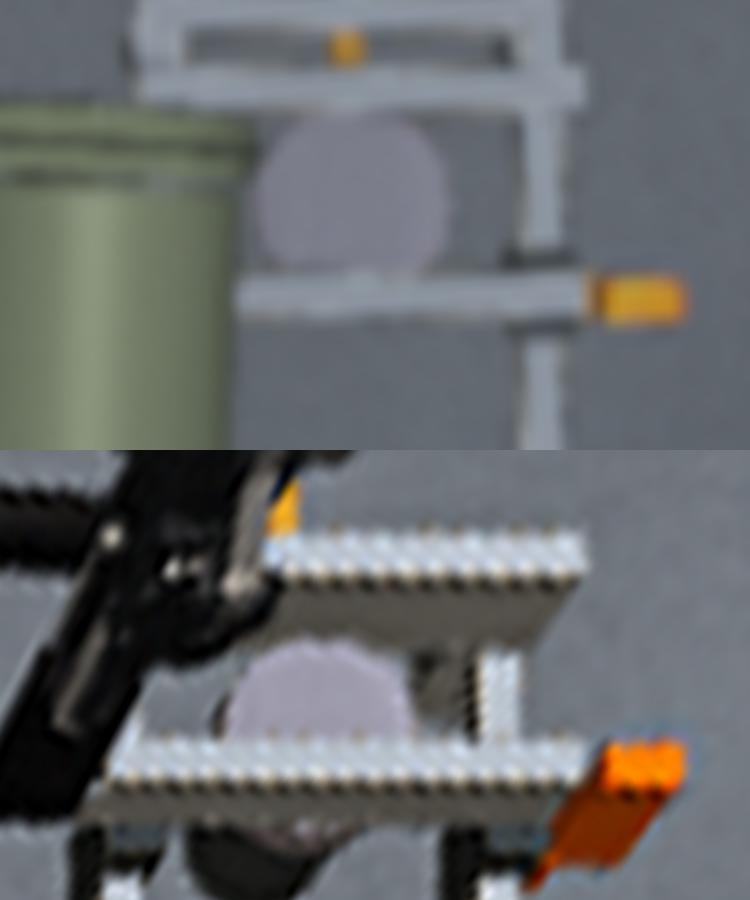

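carry_out(targets=[{"dx": 0.0,"dy": -0.0013,"dz": 0.0,"yaw": 0.0},{"dx": 0.0,"dy": 0.0,"dz": 0.0,"yaw": 0.0},{"dx": 0.0,"dy": 0.0,"dz": 0.0,"yaw": 0.0},{"dx": 0.0,"dy": 0.0,"dz": 0.0,"yaw": 0.0}])

```text
time_s: 7.0
eef_pos: [0.462, 0.1331, 0.0872]
eef_rot: [0.001, 1.0, 0.028, 0.001]
force: [-1.1, -3.5, 6.5]
opening: 0.016
finger_force: 59.3
```

```bash
python3 rect.py 2>/dev/null; python3 -c "
from plant import r;s=r.state();print(s['eef_pos'],s['force'])"
```

```text
top pointer edges mm 63.000000000000085 76.5000000000001
-0.06 [-7.   6.5 93.  87. ]
-0.05 [-8.   6.  75.5 64. ]
-0.04 [-8.  6. 63. 77.]
-0.03 [-8.   5.  62.5 76.5]
-0.02 [ -6.  -19.   61.5  76. ]
-0.01 [ -6.5 -19.5  62.   75.5]
0.00 [ -7.  -20.   64.5  75. ]
0.01 [ -7.5 -20.   64.   74.5]
0.02 [-8.   6.  63.5 77. ]
0.03 [-8.   5.5 63.  77. ]
0.04 [ -5.5 -19.   62.   76.5]
0.05 [-6.5  8.  61.5 76. ]
0.06 [ 1.5  6.5 61.5 75.5]
side pointer edges mm 68.50000000000009 83.5000000000001
-0.06 [ 7.  12.5 67.5 81. ]
-0.05 [ 6.5 19.  67.5 81. ]
-0.04 [12.5 19.  67.5 81. ]
-0.03 [-11.  10.  68.  81.]
-0.02 [-2.  11.5 67.  81. ]
-0.01 [-1.5 12.  67.5 80.5]
0.00 [-2.5 11.5 68.5 81. ]
0.01 [-2.  11.5 86.  81. ]
0.02 [-2.  12.  68.5 81. ]
0.03 [-1.5 11.5 68.  81. ]
0.04 [-2.  11.5 68.  81. ]
0.05 [-1.5 12.  86.5 81. ]
0.06 [-1.5 11.5 68.  81. ]
[0.46203149 0.1330631  0.08724784] [-1.18285265 -2.82149869  5.55375218]
```

View pics/g3.png

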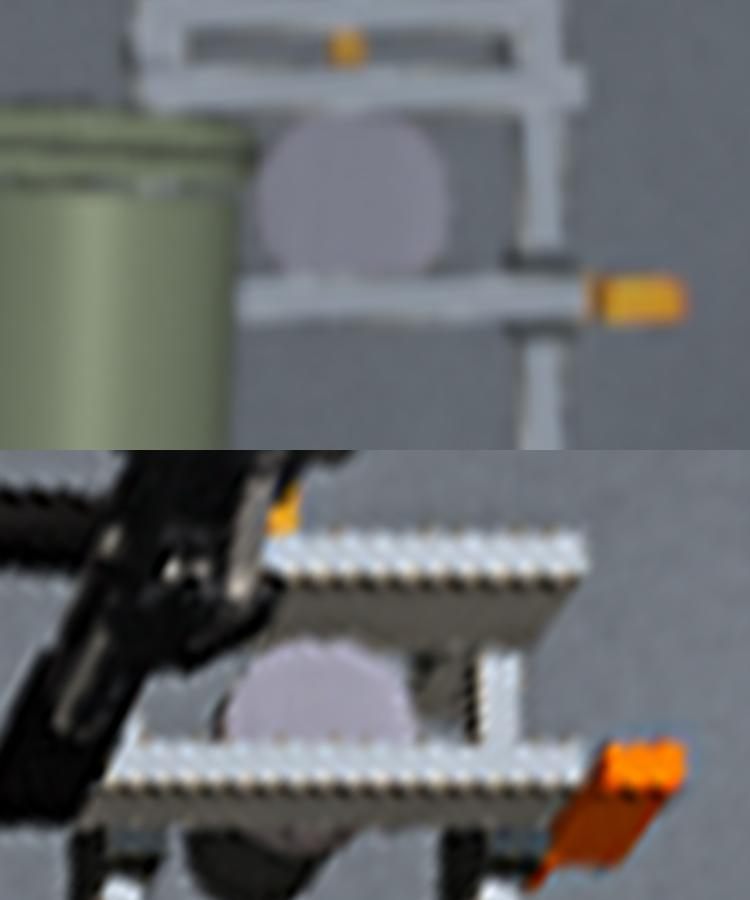

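carry_out(targets=[{"dx": 0.0,"dy": 0.0,"dz": 0.0,"yaw": 0.0},{"dx": 0.0,"dy": 0.0,"dz": 0.0,"yaw": 0.0},{"dx": 0.0,"dy": 0.0,"dz": 0.0,"yaw": 0.0},{"dx": 0.0,"dy": 0.0,"dz": 0.0,"yaw": 0.0},{"dx": 0.0,"dy": 0.0,"dz": 0.0,"yaw": 0.0},{"dx": 0.0,"dy": 0.0,"dz": -0.03,"yaw": 0.0},{"dx": 0.0,"dy": 0.0,"dz": -0.045,"yaw": 0.0},{"dx": 0.0,"dy": 0.0,"dz": -0.045,"yaw": 0.0}], jaw=0.0854)

```text
time_s: 8.1
eef_pos: [0.46, 0.1339, 0.2063]
eef_rot: [0.0, 1.0, 0.027, -0.001]
force: [1.6, -0.1, -0.1]
opening: 0.0854
finger_force: 0.0
```

carry_out(targets=[{"dx": 0.015,"dy": 0.04,"dz": -0.025,"yaw": 0.0},{"dx": 0.02,"dy": 0.04,"dz": -0.02,"yaw": 0.0},{"dx": 0.02,"dy": 0.045,"dz": -0.01,"yaw": 0.0},{"dx": 0.02,"dy": 0.045,"dz": -0.01,"yaw": 0.0},{"dx": 0.02,"dy": 0.045,"dz": 0.0,"yaw": 0.0},{"dx": 0.02,"dy": 0.045,"dz": 0.0,"yaw": 0.0},{"dx": 0.015,"dy": 0.042,"dz": 0.0,"yaw": 0.0},{"dx": 0.0,"dy": 0.0,"dz": 0.0,"yaw": 0.0}])

```text
time_s: 8.9
eef_pos: [0.608, -0.1657, 0.2694]
eef_rot: [0.001, 1.0, 0.024, -0.0]
force: [-0.6, 0.8, -0.4]
opening: 0.0855
finger_force: 0.0
```

```bash
python3 m.py 2>/dev/null |grep -v knob; python3 rect.py 2>/dev/null|egrep "poin|-0.0[45]|0.03"; python3 -c "
from plant import r;s=r.state();print(s['eef_pos'],s['eef_rot'])"
```

```text
top bars- rest y -0.0026 n30  carr y 0.0685 n28 spread 0.0137 0.0135
top bars+ rest y -0.0005 n26  carr y 0.0679 n28 spread 0.0138 0.0112
top pointer [0.0947 0.0685] [0.0828 0.0631] [0.1072 0.0743] 26
top igniter [ 0.5758 -0.0623  0.064 ] [-0.0014 -0.1304]
top pointer edges mm 63.000000000000085 76.5000000000001
-0.05 [-8.   6.  63.5 77. ]
-0.04 [-8.   5.5 63.  77. ]
-0.03 [-8.   5.  62.5 76.5]
0.03 [-8.   5.5 63.  77. ]
side pointer edges mm 68.50000000000009 83.5000000000001
-0.05 [-2.  11.5 67.5 81. ]
-0.04 [-1.5 12.  67.5 81. ]
-0.03 [-3.  11.5 68.  80.5]
0.03 [-1.5 11.5 68.  81. ]
[ 0.60690124 -0.15866397  0.27118114] [5.53446277e-06 9.99598759e-01 2.83247418e-02 1.72861927e-04]
```

View pics/g3.png

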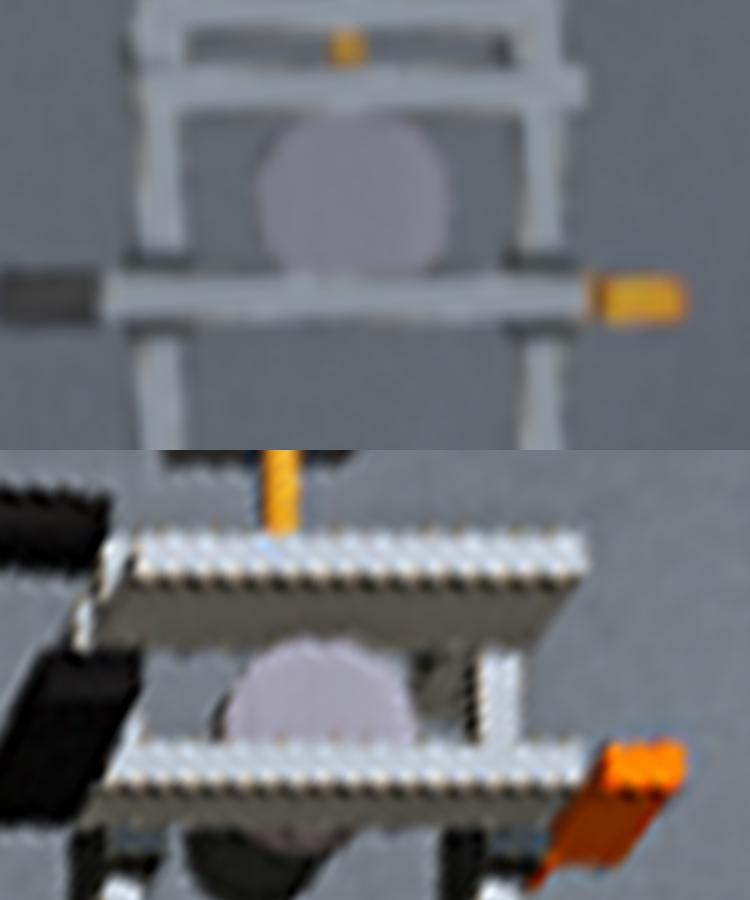

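carry_out(targets=[{"dx": 0.011,"dy": 0.028,"dz": 0.0,"yaw": 0.0},{"dx": 0.01,"dy": 0.03,"dz": 0.0,"yaw": 0.0},{"dx": 0.01,"dy": 0.02,"dz": 0.0,"yaw": 0.0},{"dx": 0.0,"dy": 0.0,"dz": 0.0,"yaw": 0.0},{"dx": 0.0,"dy": 0.0,"dz": 0.0,"yaw": 0.0},{"dx": 0.0,"dy": 0.0,"dz": 0.0,"yaw": 0.0}])

```text
time_s: 9.9
eef_pos: [0.6421, -0.2349, 0.271]
eef_rot: [-0.0, 1.0, 0.028, -0.0]
force: [-0.9, -0.4, 0.2]
opening: 0.0858
finger_force: 0.0
```

carry_out(targets=[{"dx": 0.0,"dy": 0.0,"dz": 0.03,"yaw": 0.0},{"dx": 0.0,"dy": 0.0,"dz": 0.03,"yaw": 0.0},{"dx": 0.0,"dy": 0.0,"dz": 0.018,"yaw": 0.0},{"dx": 0.0,"dy": 0.0,"dz": 0.01,"yaw": 0.0},{"dx": 0.0,"dy": 0.0,"dz": 0.0,"yaw": 0.0}])

```text
time_s: 10.4
eef_pos: [0.6412, -0.2348, 0.1812]
eef_rot: [-0.001, 1.0, 0.028, -0.002]
force: [0.8, 0.9, 0.4]
opening: 0.0853
finger_force: 0.0
```

carry_out(targets=[{"dx": 0.0,"dy": 0.0,"dz": 0.0,"yaw": 0.0},{"dx": 0.0,"dy": 0.0,"dz": 0.0,"yaw": 0.0},{"dx": 0.0,"dy": 0.0,"dz": 0.0,"yaw": 0.0},{"dx": 0.0,"dy": 0.0,"dz": 0.0,"yaw": 0.0},{"dx": 0.0,"dy": 0.0,"dz": 0.0,"yaw": 0.0},{"dx": 0.0,"dy": 0.0,"dz": 0.0,"yaw": 0.0},{"dx": 0.0,"dy": 0.0,"dz": 0.0,"yaw": 0.0}], jaw=0.02)

```text
time_s: 11.1
eef_pos: [0.6423, -0.2363, 0.1828]
eef_rot: [-0.0, 1.0, 0.027, -0.0]
force: [0.0, 0.1, 0.4]
opening: 0.02
finger_force: 0.0
```

carry_out(targets=[{"dx": 0.0,"dy": 0.0,"dz": -0.01,"yaw": 0.0},{"dx": 0.0,"dy": 0.0,"dz": -0.02,"yaw": 0.0},{"dx": 0.0,"dy": 0.0,"dz": -0.03,"yaw": 0.0},{"dx": 0.0,"dy": 0.0,"dz": -0.03,"yaw": 0.0},{"dx": 0.0,"dy": 0.0,"dz": -0.025,"yaw": 0.0},{"dx": 0.0,"dy": 0.0,"dz": -0.01,"yaw": 0.0},{"dx": 0.0,"dy": 0.0,"dz": 0.0,"yaw": 0.0},{"dx": 0.0,"dy": 0.0,"dz": 0.0,"yaw": 0.0}])

```text
time_s: 11.9
eef_pos: [0.6419, -0.236, 0.3066]
eef_rot: [-0.0, 1.0, 0.027, -0.001]
force: [0.0, -0.3, 0.0]
opening: 0.0199
finger_force: 0.0
```

```bash
python3 v.py g4; python3 -c "
from plant import r;s=r.state();print(s['eef_pos'],s['force'],s['torque'],s['opening'])"
```

```text
[ 0.6414 -0.2358  0.3052] [-0.001   0.9996  0.0274 -0.0018]
crop 307 103 tcp px [357.368  143.3117] tip [355.0691 144.8533]
crop 221 43 tcp px [271.8158  83.3934] tip [271.5693  90.0964]
[ 0.64140042 -0.23584891  0.30521161] [-2.68620549e-01 -2.30927962e-04  3.15786492e-02] [-0.02292934  0.03300266 -0.01221635] 0.019909808321516613
```

View pics/g4.png

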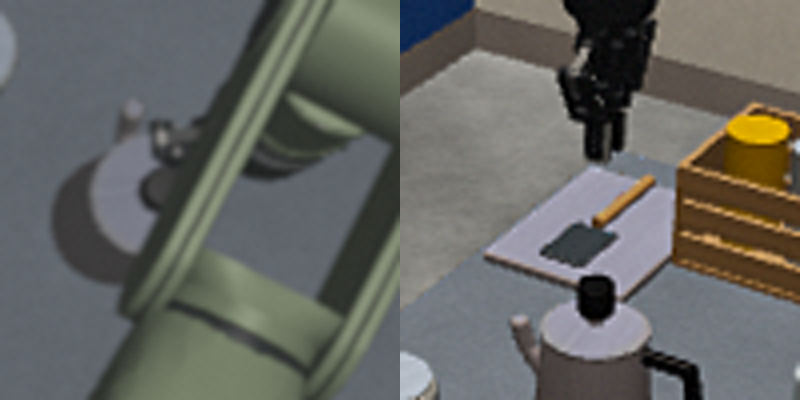

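```bash
python3 m.py 2>/dev/null|grep knob;  python3 - <<'E'
from h import *
np.set_printoptions(precision=4,suppress=True)
for k in ("top","side"):
    p=r.read_camera(k);w=cloud(p);c=p["color"].astype(int)
    print(k,p["shot"])
    for zl,zh in ((.13,.155),(.157,.18),(.18,.21)):
        m=(w[...,2]>zl)&(w[...,2]<zh)&(abs(w[...,0]-.63)<.12)&(abs(w[...,1]+.23)<.1);q=w[m]
        print(zl,len(q),q.mean(0) if len(q) else 0,q.min(0) if len(q) else 0,q.max(0) if len(q) else 0)
    m=(c.max(-1)<70)&(w[...,2]>.155)&(w[...,2]<.3)&(abs(w[...,0]-.63)<.12)&(abs(w[...,1]+.23)<.1)
    v,u=np.nonzero(m);print(u.min(),u.max(),v.min(),v.max(), "expect",proj(p,[[.642,-.235,.16],[.642,-.235,.19]]))
E
```

```text
top knob cloud [ 0.6428 -0.2318  0.1873] top [ 0.6446 -0.2332  0.19  ] [ 0.6446 -0.2331  0.1902] 49 fullspan [ 0.6437 -0.2365  0.175 ]
side knob cloud [ 0.6397 -0.2264  0.1795] top [ 0.6413 -0.2309  0.19  ] [ 0.6421 -0.2323  0.189 ] 30 fullspan [ 0.6442 -0.2329  0.175 ]
top 39
0.13 354 [ 0.6481 -0.2147  0.147 ] [ 0.5962 -0.2416  0.1305] [ 0.7239 -0.1901  0.155 ]
0.157 13 [ 0.6351 -0.2248  0.1698] [ 0.6174 -0.2347  0.157 ] [ 0.6509 -0.2065  0.1763]
0.18 63 [ 0.6447 -0.2325  0.189 ] [ 0.6285 -0.2468  0.1803] [ 0.6577 -0.2219  0.1966]
342 351 144 155 expect [[344.9377 151.2827]
 [347.2255 149.7403]]
side 40
0.13 357 [ 0.6351 -0.2187  0.1445] [ 0.5513 -0.2761  0.1302] [ 0.7228 -0.1795  0.153 ]
0.157 47 [ 0.6382 -0.2236  0.1705] [ 0.6262 -0.2379  0.1608] [ 0.6602 -0.2128  0.1796]
0.18 49 [ 0.6409 -0.2298  0.1869] [ 0.6237 -0.2518  0.1806] [ 0.6563 -0.2154  0.1917]
265 274 112 122 expect [[270.1927 120.4241]
 [270.4565 113.1588]]
```

```bash
python3 - <<'E'
from h import *
np.set_printoptions(precision=4,suppress=True)
p=r.read_camera("side");w=cloud(p);s=r.state();e=np.array(s["eef_pos"]);print(e,s["opening"])
m=(np.hypot(w[...,0]-e[0],w[...,1]-e[1])<.06)&(w[...,2]>.22)
for lo in np.arange(.25,.36,.01):
    q=w[m&(w[...,2]>lo)&(w[...,2]<lo+.01)]
    if len(q): print("%.2f"%lo,len(q),q.mean(0),q.min(0)[:2],q.max(0)[:2])
print(w[m][:,2].min(), r.tip_extent)
v,u=np.nonzero(m);print(v.max(),u[v==v.max()])
E
```

```text
[ 0.642  -0.2361  0.3067] 0.01978654642209242
0.31 12 [ 0.6381 -0.2307  0.316 ] [ 0.6302 -0.2488] [ 0.6494 -0.217 ]
0.32 30 [ 0.6362 -0.2271  0.325 ] [ 0.6294 -0.2542] [ 0.6485 -0.21  ]
0.33 29 [ 0.6364 -0.2261  0.3347] [ 0.63   -0.2528] [ 0.6479 -0.2086]
0.34 33 [ 0.6371 -0.228   0.3451] [ 0.6278 -0.2526] [ 0.6531 -0.2073]
0.35 19 [ 0.6346 -0.2328  0.355 ] [ 0.6265 -0.2516] [ 0.6516 -0.1966]
0.3125071122341565 0.025
83 [269 270 271 272]
```

carry_out(targets=[{"dx": 0.0,"dy": 0.0,"dz": 0.0,"yaw": 0.0},{"dx": 0.0,"dy": 0.0,"dz": 0.0,"yaw": 0.0},{"dx": 0.0,"dy": 0.0,"dz": 0.0,"yaw": 0.0},{"dx": 0.0,"dy": 0.0,"dz": 0.0,"yaw": 0.0},{"dx": 0.0,"dy": 0.0,"dz": 0.0,"yaw": 0.0},{"dx": 0.0,"dy": 0.0,"dz": 0.045,"yaw": 0.0},{"dx": 0.0,"dy": 0.0,"dz": 0.04,"yaw": 0.0},{"dx": 0.0,"dy": 0.0,"dz": 0.037,"yaw": 0.0}], jaw=0.0854)

```text
time_s: 13.05
eef_pos: [0.6421, -0.2362, 0.1843]
eef_rot: [0.0, 1.0, 0.027, 0.0]
force: [-0.2, 0.6, 0.0]
opening: 0.0854
finger_force: 0.0
```

carry_out(targets=[{"dx": 0.0,"dy": 0.0,"dz": 0.0,"yaw": 0.0},{"dx": 0.0,"dy": 0.0,"dz": 0.0,"yaw": 0.0},{"dx": 0.0,"dy": 0.0,"dz": 0.0,"yaw": 0.0}])

```text
time_s: 13.35
eef_pos: [0.6441, -0.2372, 0.1892]
eef_rot: [0.001, 1.0, 0.027, 0.002]
force: [0.0, -0.2, 0.7]
opening: 0.0856
finger_force: 0.0
```

```bash
cat > tip.py <<'E'
from h import *
np.set_printoptions(precision=4,suppress=True)
p=r.read_camera("side");w=cloud(p);s=r.state();e=np.array(s["eef_pos"]);print(e,s["opening"],s["force"])
c=p["color"].max(-1)
o=proj(p,[e])[0].astype(int);print("tcp px",o)
I=cv2.resize(p["color"][o[1]-40:o[1]+40,o[0]-40:o[0]+40],(560,560),interpolation=cv2.INTER_CUBIC);cv2.imwrite("pics/t.png",I[...,::-1])
for lo in np.arange(e[2]-.05,e[2]+.05,.008):
    q=w[(c<90)&(abs(w[...,0]-e[0])<.03)&(abs(w[...,1]-e[1])<.075)&(w[...,2]>lo)&(w[...,2]<lo+.008)]
    if len(q): print("%.3f"%lo,len(q),"y",np.histogram(q[:,1]-e[1],np.arange(-.08,.081,.016))[0])
E
python3 tip.py
```

```text
[ 0.6443 -0.2373  0.1897] 0.08549058979805109 [-0.4101 -0.1294  0.1742]
tcp px [270 112]
0.140 7 y [0 0 0 0 0 0 0 0 7 0]
0.148 3 y [0 0 0 0 0 3 0 0 0 0]
0.156 6 y [0 0 0 0 0 5 1 0 0 0]
0.164 20 y [ 0  0  0  0  1 10  9  0  0  0]
0.172 19 y [ 0  0  0  0  2 11  6  0  0  0]
0.180 19 y [ 0  0  0  0  2 11  6  0  0  0]
0.188 25 y [ 0  0  0  0  8 14  3  0  0  0]
0.204 7 y [0 0 4 0 0 0 0 0 3 0]
0.212 17 y [ 0  0 10  0  0  0  0  1  6  0]
0.220 25 y [ 0  0 13  0  0  0  0  1 11  0]
0.228 26 y [ 0  0 12  0  0  0  0  1 13  0]
0.236 22 y [ 0  0 11  0  0  0  0  0 11  0]
```

View pics/t.png

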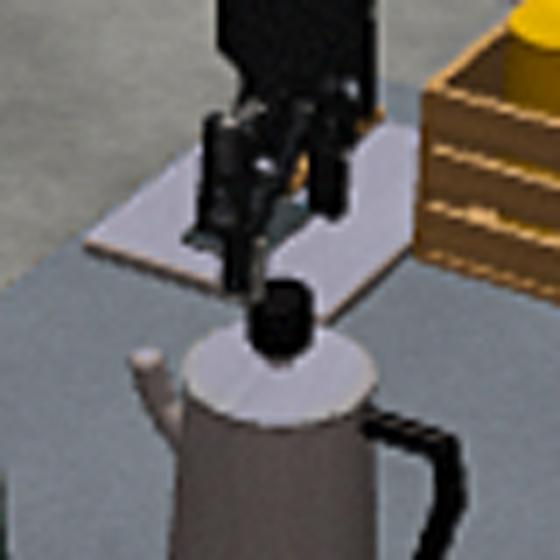

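The picture shows the open fingertips still above the knob (tips ~z 0.205 vs reported TCP 0.19): the reported height is ~29 mm low. Correcting for that.

carry_out(targets=[{"dx": 0.0,"dy": 0.0,"dz": 0.015,"yaw": 0.0},{"dx": 0.0,"dy": 0.0,"dz": 0.015,"yaw": 0.0},{"dx": 0.0,"dy": 0.0,"dz": 0.006,"yaw": 0.0},{"dx": 0.0,"dy": 0.0,"dz": 0.0,"yaw": 0.0},{"dx": 0.0,"dy": 0.0,"dz": 0.0,"yaw": 0.0}])

```text
time_s: 13.9
eef_pos: [0.6421, -0.2361, 0.1492]
eef_rot: [-0.0, 1.0, 0.027, -0.0]
force: [0.5, -0.1, 0.5]
opening: 0.0853
finger_force: 0.0
```

```bash
python3 tip.py
```

```text
[ 0.6425 -0.2364  0.1498] 0.0854134096598362 [ 0.0623 -0.5109 -0.2303]
tcp px [270 122]
0.100 35 y [ 0  0  0  0  0  0  0 12 23  0]
0.108 29 y [ 0  0  0  0  0  0  0 13 16  0]
0.116 30 y [ 0  0  0  0  0  0  0 13 17  0]
0.124 30 y [ 0  0  0  0  0  0  0 18 12  0]
0.132 19 y [ 0  0  0  0  0  0  0 11  8  0]
0.140 7 y [0 0 0 0 0 0 0 2 5 0]
0.148 4 y [0 0 0 0 0 4 0 0 0 0]
0.156 5 y [0 0 0 0 0 3 2 0 0 0]
0.164 18 y [0 0 4 0 1 6 4 2 1 0]
0.172 30 y [ 0  1  8  0  0 12  3  0  6  0]
0.180 38 y [ 0  0  9  0  2 10  6  0 11  0]
0.188 46 y [ 0  0 13  0  9  9  2  0 13  0]
0.196 23 y [ 0  1 12  0  0  0  0  1  9  0]
```

carry_out(targets=[{"dx": 0.0,"dy": 0.0,"dz": -0.002,"yaw": 0.0},{"dx": 0.0,"dy": 0.0,"dz": 0.0,"yaw": 0.0},{"dx": 0.0,"dy": 0.0,"dz": 0.0,"yaw": 0.0},{"dx": 0.0,"dy": 0.0,"dz": 0.0,"yaw": 0.0},{"dx": 0.0,"dy": 0.0,"dz": 0.0,"yaw": 0.0},{"dx": 0.0,"dy": 0.0,"dz": 0.0,"yaw": 0.0},{"dx": 0.0,"dy": 0.0,"dz": 0.0,"yaw": 0.0}], jaw=0.0)

```text
time_s: 14.65
eef_pos: [0.6427, -0.2362, 0.1525]
eef_rot: [0.0, 1.0, 0.027, 0.001]
force: [-0.4, 1.4, 3.5]
opening: 0.0323
finger_force: 60.7
```

carry_out(targets=[{"dx": 0.0,"dy": 0.0,"dz": -0.008,"yaw": 0.0},{"dx": 0.0,"dy": 0.0,"dz": -0.015,"yaw": 0.0},{"dx": 0.0,"dy": 0.0,"dz": -0.025,"yaw": 0.0},{"dx": 0.0,"dy": 0.0,"dz": -0.03,"yaw": 0.0},{"dx": 0.0,"dy": 0.0,"dz": -0.03,"yaw": 0.0},{"dx": 0.0,"dy": 0.0,"dz": -0.017,"yaw": 0.0},{"dx": 0.0,"dy": 0.0,"dz": -0.005,"yaw": 0.0},{"dx": 0.0,"dy": 0.0,"dz": 0.0,"yaw": 0.0}])

```text
time_s: 15.45
eef_pos: [0.6422, -0.2365, 0.2822]
eef_rot: [0.0, 1.0, 0.027, 0.0]
force: [1.1, 0.1, -6.0]
opening: 0.0323
finger_force: 60.5
```

carry_out(targets=[{"dx": -0.002,"dy": -0.012,"dz": 0.0,"yaw": 0.0},{"dx": -0.004,"dy": -0.025,"dz": 0.0,"yaw": 0.0},{"dx": -0.006,"dy": -0.035,"dz": 0.0,"yaw": 0.0},{"dx": -0.006,"dy": -0.035,"dz": 0.0,"yaw": 0.0},{"dx": -0.006,"dy": -0.035,"dz": 0.0,"yaw": 0.0},{"dx": -0.006,"dy": -0.035,"dz": 0.0,"yaw": 0.0},{"dx": -0.006,"dy": -0.035,"dz": 0.0,"yaw": 0.0},{"dx": -0.005,"dy": -0.035,"dz": 0.0,"yaw": 0.0}])

```text
time_s: 16.25
eef_pos: [0.5854, 0.0105, 0.2794]
eef_rot: [-0.001, 1.0, 0.028, -0.002]
force: [-0.4, 0.0, -6.4]
opening: 0.0323
finger_force: 60.6
```

carry_out(targets=[{"dx": -0.005,"dy": -0.035,"dz": 0.0,"yaw": 0.0},{"dx": -0.005,"dy": -0.03,"dz": 0.0,"yaw": 0.0},{"dx": -0.003,"dy": -0.02,"dz": 0.0,"yaw": 0.0},{"dx": -0.001,"dy": -0.012,"dz": 0.0,"yaw": 0.0},{"dx": 0.0,"dy": 0.0,"dz": 0.0,"yaw": 0.0},{"dx": 0.0,"dy": 0.0,"dz": 0.0,"yaw": 0.0},{"dx": 0.0,"dy": 0.0,"dz": 0.0,"yaw": 0.0}])

```text
time_s: 16.95
eef_pos: [0.5687, 0.103, 0.2814]
eef_rot: [0.0, 1.0, 0.027, -0.0]
force: [0.4, -0.2, -6.9]
opening: 0.0321
finger_force: 60.7
```

```bash
cat > pc.py <<'E'
from h import *
from m import S
np.set_printoptions(precision=4,suppress=True)
s=r.state();print(s["eef_pos"],s["force"],s["torque"])
for k in ("top","side"):
    p=r.read_camera(k);w=cloud(p);c=p["color"].astype(int)
    for d in r.masks_of(p,"percolator")[:3]:
        q=w[d["pixels"]];q=q[np.isfinite(q[:,0])&(q[:,1]>-.05)]
        if len(q)<200: continue
        q=q[(q[:,2]>.05)]
        print(k,d["confidence"],len(q),"z",np.percentile(q[:,2],[1,99]))
        from scipy.optimize import least_squares
        z0=s["eef_pos"][2]-.1515
        h=q[:,2]-z0;b=q[(h>.01)&(h<.14)];hb=b[:,2]-z0
        b0=b;R=.058-(.010)*hb/.15
        f=least_squares(lambda v:np.hypot(b[:,0]-v[0]-v[2]*(hb-.07),b[:,1]-v[1]-v[3]*(hb-.07))-R,[s["eef_pos"][0],s["eef_pos"][1],0,0],loss="cauchy",f_scale=.003)
        print("  axis at",f.x,"stand",S(np.array([f.x[:2]])),len(b),"med res",np.median(abs(f.fun)))
E
python3 pc.py
```

```text
[0.5687 0.103  0.2814] [ 0.3953 -0.1532 -6.9266] [-0.0235  0.058  -0.021 ]
top 0.78 502 z [0.1608 0.2825]
  axis at [ 0.5691  0.1003 -0.0172  0.0002] stand [[0.0009 0.0323]] 252 med res 0.0010536238424984218
side 0.85 2149 z [0.1352 0.3166]
  axis at [ 0.5705  0.1045  0.0036 -0.0082] stand [[0.0025 0.0364]] 1565 med res 0.0012773960353887337
side 0.36 500 z [0.0505 0.1022]
  axis at [0.5687 0.103  0.     0.    ] stand [[0.0006 0.035 ]] 0 med res nan
  return _methods._mean(a, axis=axis, dtype=dtype,
  ret = ret.dtype.type(ret / rcount)
```

carry_out(targets=[{"dx": -0.001,"dy": -0.0023,"dz": 0.008,"yaw": 0.0},{"dx": 0.0,"dy": 0.0,"dz": 0.014,"yaw": 0.0},{"dx": 0.0,"dy": 0.0,"dz": 0.014,"yaw": 0.0},{"dx": 0.0,"dy": 0.0,"dz": 0.01,"yaw": 0.0},{"dx": 0.0,"dy": 0.0,"dz": 0.006,"yaw": 0.0},{"dx": 0.0,"dy": 0.0,"dz": 0.002,"yaw": 0.0},{"dx": 0.0,"dy": 0.0,"dz": 0.0,"yaw": 0.0},{"dx": 0.0,"dy": 0.0,"dz": 0.0,"yaw": 0.0}])

```text
time_s: 17.95
eef_pos: [0.568, 0.1065, 0.2285]
eef_rot: [-0.0, 1.0, 0.027, 0.001]
force: [-0.5, -0.5, -6.1]
opening: 0.0321
finger_force: 60.8
```

```bash
python3 pc.py 2>/dev/null; python3 rect.py 2>/dev/null|egrep "top|side|-0.06|-0.05|0.06"
```

```text
[0.568  0.1065 0.2285] [-0.4733 -0.53   -6.1236] [-0.0317 -0.0487 -0.0075]
top 0.72 499 z [0.0888 0.3814]
  axis at [ 0.5685  0.1037 -0.0165 -0.0024] stand [[0.0004 0.0357]] 252 med res 0.0009435221905767614
side 0.63 2089 z [0.0771 0.2641]
  axis at [ 0.5698  0.1081 -0.0023 -0.0079] stand [[0.002  0.0401]] 1469 med res 0.0013576081201611065
top pointer edges mm 33.00000000000006 113.00000000000013
-0.06 [-15.   19.5  61.   75. ]
-0.05 [-10.   6.  64.  77.]
0.06 [-17. -20.  89.  57.]
side pointer edges mm 68.50000000000009 83.5000000000001
-0.06 [-11.5  11.5  67.5  81. ]
-0.05 [-2. 11. 68. 81.]
0.06 [10.  -0.5 67.5 81. ]
```

carry_out(targets=[{"dx": 0.0,"dy": 0.001,"dz": 0.002,"yaw": 0.0},{"dx": 0.0,"dy": 0.0,"dz": 0.0015,"yaw": 0.0},{"dx": 0.0,"dy": 0.0,"dz": 0.001,"yaw": 0.0},{"dx": 0.0,"dy": 0.0,"dz": 0.0,"yaw": 0.0},{"dx": 0.0,"dy": 0.0,"dz": 0.0,"yaw": 0.0}])

```text
time_s: 18.95
eef_pos: [0.5674, 0.1054, 0.2232]
eef_rot: [-0.0, 1.0, 0.027, -0.0]
force: [1.2, 0.4, -6.4]
opening: 0.0325
finger_force: 60.8
```

carry_out(targets=[{"dx": 0.0,"dy": 0.0,"dz": 0.001,"yaw": 0.0},{"dx": 0.0,"dy": 0.0,"dz": 0.0,"yaw": 0.0},{"dx": 0.0,"dy": 0.0,"dz": 0.0,"yaw": 0.0}])

```text
time_s: 19.25
eef_pos: [0.5677, 0.1055, 0.2226]
eef_rot: [-0.0, 1.0, 0.027, 0.0]
force: [0.5, 0.2, -5.1]
opening: 0.0323
finger_force: 61.1
```

Nearly touching (−6.4 → −5.1 N). Creep on.

carry_out(targets=[{"dx": 0.0,"dy": 0.0,"dz": 0.0007,"yaw": 0.0},{"dx": 0.0,"dy": 0.0,"dz": 0.0,"yaw": 0.0},{"dx": 0.0,"dy": 0.0,"dz": 0.0,"yaw": 0.0}])

```text
time_s: 19.55
eef_pos: [0.5679, 0.1056, 0.2225]
eef_rot: [-0.0, 1.0, 0.027, 0.001]
force: [-1.0, 1.4, -1.0]
opening: 0.0326
finger_force: 61.2
```

carry_out(targets=[{"dx": 0.0,"dy": 0.0,"dz": 0.0004,"yaw": 0.0},{"dx": 0.0,"dy": 0.0,"dz": 0.0,"yaw": 0.0},{"dx": 0.0,"dy": 0.0,"dz": 0.0,"yaw": 0.0}])

```text
time_s: 19.85
eef_pos: [0.568, 0.1056, 0.2225]
eef_rot: [-0.0, 1.0, 0.027, 0.001]
force: [-2.1, 0.6, 4.7]
opening: 0.0323
finger_force: 61.8
```

carry_out(targets=[{"dx": 0.0,"dy": 0.0,"dz": 0.0,"yaw": 0.0},{"dx": 0.0,"dy": 0.0,"dz": 0.0,"yaw": 0.0},{"dx": 0.0,"dy": 0.0,"dz": 0.0,"yaw": 0.0},{"dx": 0.0,"dy": 0.0,"dz": 0.0,"yaw": 0.0},{"dx": 0.0,"dy": 0.0,"dz": 0.0,"yaw": 0.0},{"dx": 0.0,"dy": 0.0,"dz": -0.02,"yaw": 0.0},{"dx": 0.0,"dy": 0.0,"dz": -0.04,"yaw": 0.0},{"dx": 0.0,"dy": 0.0,"dz": -0.04,"yaw": 0.0}], jaw=0.0854)

```text
time_s: 20.65
eef_pos: [0.5668, 0.1054, 0.3211]
eef_rot: [0.0, 1.0, 0.027, -0.001]
force: [1.8, -0.9, 0.5]
opening: 0.0853
finger_force: 0.0
```

```bash
sed -i 's/z0=.*/z0=.070/' pc.py; python3 pc.py 2>/dev/null; python3 rect.py 2>/dev/null|egrep "top|side|-0.06|-0.05|0.06"
```

```text
[0.5668 0.1054 0.3211] [ 1.8471 -0.8594  0.487 ] [ 0.0179 -0.0923 -0.0102]
top 0.97 598 z [0.0828 0.2242]
  axis at [ 0.5682  0.1029 -0.0162  0.0019] stand [[0.0001 0.035 ]] 254 med res 0.000870612262401798
top 0.24 229 z [0.0516 0.0946]
  axis at [ 0.6221  0.3593 -1.2319  0.8859] stand [[0.0681 0.288 ]] 113 med res 0.011768074277604235
side 0.7 2216 z [0.0702 0.2591]
  axis at [ 0.5696  0.1073  0.0049 -0.0063] stand [[0.0018 0.0393]] 1495 med res 0.001343310157961887
top pointer edges mm 118.50000000000013 119.50000000000013
-0.06 [-20.   19.5  61.5  75. ]
-0.05 [-8.   6.  63.5 77. ]
0.06 [-20.   15.5  63.5  87.5]
side pointer edges mm 68.50000000000009 83.0000000000001
-0.06 [-6.  11.  67.5 81. ]
-0.05 [-2.  11.  67.5 81. ]
0.06 [-12.   -5.   67.5  81. ]
```

carry_out(targets=[{"dx": 0.0,"dy": 0.025,"dz": 0.0,"yaw": 0.0},{"dx": 0.0,"dy": 0.04,"dz": 0.0,"yaw": 0.0},{"dx": 0.0,"dy": 0.04,"dz": 0.0,"yaw": 0.0},{"dx": 0.0,"dy": 0.04,"dz": 0.0,"yaw": 0.0},{"dx": 0.0,"dy": 0.022,"dz": 0.0,"yaw": 0.0},{"dx": 0.0,"dy": 0.0,"dz": 0.03,"yaw": 0.0},{"dx": 0.0,"dy": 0.0,"dz": 0.04,"yaw": 0.0},{"dx": 0.0,"dy": 0.0,"dz": 0.04,"yaw": 0.0}], jaw=0.0)

```text
time_s: 21.95
eef_pos: [0.5767, -0.0619, 0.2099]
eef_rot: [0.0, 1.0, 0.027, 0.0]
force: [0.8, 0.3, -0.5]
opening: -0.0002
finger_force: 0.0
```

carry_out(targets=[{"dx": 0.0,"dy": 0.0,"dz": 0.04,"yaw": 0.0},{"dx": 0.0,"dy": 0.0,"dz": 0.04,"yaw": 0.0},{"dx": 0.0,"dy": 0.0,"dz": 0.03,"yaw": 0.0},{"dx": 0.0,"dy": 0.0,"dz": 0.005,"yaw": 0.0},{"dx": 0.0,"dy": 0.0,"dz": 0.0,"yaw": 0.0},{"dx": 0.0,"dy": 0.0,"dz": 0.0,"yaw": 0.0}])

```text
time_s: 22.55
eef_pos: [0.5782, -0.0617, 0.098]
eef_rot: [0.0, 1.0, 0.027, 0.002]
force: [0.0, -0.3, 1.0]
opening: 0.0
finger_force: 0.0
```

```bash
python3 tip.py
```

```text
[ 0.5786 -0.0618  0.0986] -7.458669644782893e-05 [-0.0807 -0.3087 -0.027 ]
tcp px [259 164]
0.049 18 y [0 0 0 0 7 4 7 0 0 0]
0.057 1 y [0 0 0 0 0 1 0 0 0 0]
0.097 1 y [0 0 0 0 0 1 0 0 0 0]
0.105 4 y [0 0 0 0 0 4 0 0 0 0]
0.113 12 y [0 0 0 0 1 8 3 0 0 0]
0.121 13 y [ 0  0  0  0  0 11  2  0  0  0]
0.129 12 y [ 0  0  0  0  0 11  1  0  0  0]
0.137 8 y [0 0 0 0 0 5 3 0 0 0]
0.145 9 y [0 0 0 0 4 3 2 0 0 0]
```

View pics/t.png

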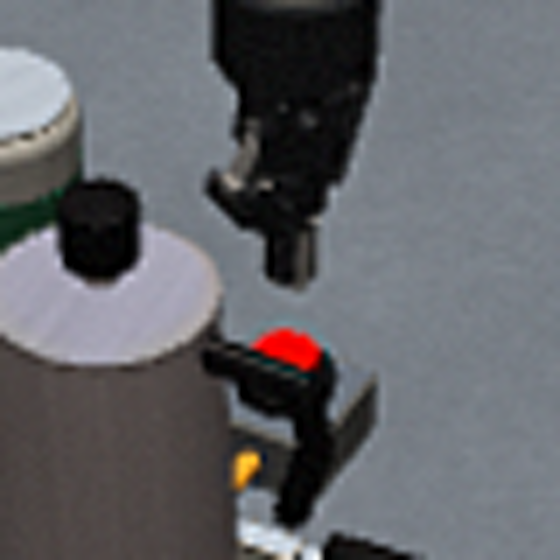

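The percolator stands upright on the bars; closed tips (292,288) are right above the red button (288,350).

carry_out(targets=[{"dx": -0.001,"dy": 0.0,"dz": 0.018,"yaw": 0.0},{"dx": 0.0,"dy": 0.0,"dz": 0.014,"yaw": 0.0},{"dx": 0.0,"dy": 0.0,"dz": 0.003,"yaw": 0.0},{"dx": 0.0,"dy": 0.0,"dz": 0.0,"yaw": 0.0},{"dx": 0.0,"dy": 0.0,"dz": 0.0,"yaw": 0.0}])

```text
time_s: 23.1
eef_pos: [0.5762, -0.0615, 0.0619]
eef_rot: [0.0, 1.0, 0.027, 0.001]
force: [0.1, -0.1, 1.0]
opening: -0.0003
finger_force: 0.0
```

carry_out(targets=[{"dx": 0.0,"dy": 0.0,"dz": 0.003,"yaw": 0.0},{"dx": 0.0,"dy": 0.0,"dz": 0.003,"yaw": 0.0},{"dx": 0.0,"dy": 0.0,"dz": 0.002,"yaw": 0.0},{"dx": 0.0,"dy": 0.0,"dz": 0.0,"yaw": 0.0},{"dx": 0.0,"dy": 0.0,"dz": 0.0,"yaw": 0.0}])

```text
time_s: 23.6
eef_pos: [0.5762, -0.0615, 0.0537]
eef_rot: [0.0, 1.0, 0.027, 0.001]
force: [-0.5, -0.9, 2.9]
opening: 0.0003
finger_force: 1.3
```

Contact and pressing (2.9 N). Continue to the stop.

carry_out(targets=[{"dx": 0.0,"dy": 0.0,"dz": 0.002,"yaw": 0.0},{"dx": 0.0,"dy": 0.0,"dz": 0.002,"yaw": 0.0},{"dx": 0.0,"dy": 0.0,"dz": 0.0,"yaw": 0.0},{"dx": 0.0,"dy": 0.0,"dz": 0.0,"yaw": 0.0}])

```text
time_s: 24.0
eef_pos: [0.5762, -0.0615, 0.0496]
eef_rot: [0.0, 1.0, 0.027, 0.001]
force: [-0.0, -1.1, 4.3]
opening: -0.0002
finger_force: 2.4
```

carry_out(targets=[{"dx": 0.0,"dy": 0.0,"dz": 0.002,"yaw": 0.0},{"dx": 0.0,"dy": 0.0,"dz": 0.001,"yaw": 0.0},{"dx": 0.0,"dy": 0.0,"dz": 0.0,"yaw": 0.0},{"dx": 0.0,"dy": 0.0,"dz": 0.0,"yaw": 0.0}])

```text
time_s: 24.4
eef_pos: [0.5762, -0.0615, 0.0476]
eef_rot: [0.0, 1.0, 0.027, 0.0]
force: [-1.4, 0.5, 10.2]
opening: 0.0001
finger_force: 5.1
```

carry_out(targets=[{"dx": 0.0,"dy": 0.0,"dz": 0.0007,"yaw": 0.0},{"dx": 0.0,"dy": 0.0,"dz": 0.0,"yaw": 0.0},{"dx": 0.0,"dy": 0.0,"dz": 0.0,"yaw": 0.0}])

```text
time_s: 24.7
eef_pos: [0.5762, -0.0615, 0.0476]
eef_rot: [0.0, 1.0, 0.027, 0.0]
force: [-3.6, 0.8, 13.0]
opening: -0.0
finger_force: 6.9
```

carry_out(targets=[{"dx": 0.0,"dy": 0.0,"dz": -0.01,"yaw": 0.0},{"dx": 0.0,"dy": 0.0,"dz": -0.03,"yaw": 0.0},{"dx": 0.0,"dy": 0.0,"dz": -0.045,"yaw": 0.0},{"dx": 0.0,"dy": 0.0,"dz": -0.045,"yaw": 0.0},{"dx": 0.0,"dy": 0.0,"dz": -0.045,"yaw": 0.0},{"dx": 0.0,"dy": 0.0,"dz": -0.045,"yaw": 0.0},{"dx": 0.0,"dy": 0.0,"dz": 0.0,"yaw": 0.0},{"dx": 0.0,"dy": 0.0,"dz": 0.0,"yaw": 0.0}])

```text
time_s: 25.5
eef_pos: [0.5757, -0.0614, 0.2662]
eef_rot: [0.0, 1.0, 0.027, 0.001]
force: [-0.1, 0.5, -0.2]
opening: 0.0001
finger_force: 0.0
```

```bash
python3 pc.py 2>/dev/null; python3 rect.py 2>/dev/null|egrep "top|side|-0.05"; python3 m.py 2>/dev/null|grep igni
```

```text
[ 0.5757 -0.0614  0.2662] [-0.1096  0.516  -0.1932] [-0.0305 -0.0376  0.0017]
top 0.7 1110 z [0.0926 0.2613]
  axis at [0.5686 0.1031 0.0007 0.0016] stand [[0.0005 0.0351]] 293 med res 0.0006454577238930795
side 0.82 2199 z [0.0734 0.2592]
  axis at [ 0.5695  0.1074  0.0017 -0.0059] stand [[0.0017 0.0394]] 1489 med res 0.001302670771071178
top pointer edges mm 63.000000000000085 76.5000000000001
-0.05 [-8.   6.  63.5 77. ]
side pointer edges mm 68.50000000000009 83.5000000000001
-0.05 [-2.  11.  67.5 81. ]
top igniter [ 0.5747 -0.0741  0.064 ] [-0.0032 -0.1421]
```

All in place: the percolator is upright (axis tilt ≈ 0) and centred within about 1 mm, the bar is aligned, and the button was pressed to its stop and released.

```bash
python3 -c "
from plant import r;print(r.job_done())"
```

```text
the job is handed in; nothing more can be done
None
```

I handed the job in at about 26 s: the bar lines up with the pointer to within about 0.5 mm, the small percolator stands upright and centred over the bars to within about 1 mm, and the igniter was pressed to its stop (13 N) and released. My first grasp of the knob closed on air because the reported tool height reads about 30 mm low; nothing moved and the second grasp held.

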